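# Close the vitamin organizer's lids in one fingertip pass

### The arm

A 6-joint arm with a two-finger parallel gripper is mounted at the origin on the work surface. World frame = base frame: x ahead of the robot, y to its left, z up, the work surface at z = 0. Lengths are in m, angles in rad, forces in N, time in s.
With the tool pointing down it reaches from about 0.3 to 0.875 m from the base axis. Payload 4.2 kg.
Tool frame: the origin (TCP) lies between the finger pads, 19 mm behind the fingertips; this is the grasp point; z points along the fingers, y is the line along which they close (so a half turn about z gives the same grasp; the last joint's range is limited). The gripper opens to 85 mm and grips with 20 to 120 N. Pads are 22 mm wide; open, the fingers measure 114 mm over their backs; the gripper's body (76 mm by 85 mm) begins 54 mm behind the grasp point. The pads swing forward as they close: fully open they stand 13 mm farther back than shut.
Start: joints at [-1.197, 0.32, 1.565, -0, 1.257, -0.02], TCP at [0.221, -0.531, 0.25] pointing down, gripper open.
Joint ranges: [-3.11, 3.11], [-0.84, 2.01], [0.21, 2.61], [-1.34, 4.49], [0.05, 2.63], [-2.56, 2.56]. Speed limits (rad/s): [2.57, 2.57, 3.14, 3.14, 3.14, 3.14].

### API

Orientations are given as [roll, pitch, yaw] about the fixed x, y, z axes, in that order (R = Rz(yaw) Ry(pitch) Rx(roll)).
In Python, from workcell import robot gives the robot as it stands. The module is installed in compiled form; this text tells all that it offers.
- The arm moves only by the tool send_rows, never from a script. Its argument "targets" is a list of rows, each a list of 6 numbers: the shift along the world's x, y, z each as a share of 0.05 m, from -1 to 1, then the turn, a rotation vector about the world's x, y, z each as a share of 90 degrees, from -1 to 1. A call has exactly 8 rows; each row shifts and turns the commanded pose from where the row before left it; what a row does not reach is not made up. A row lasts 1/10 s, in which the tool goes at most 50 mm and 8.59 degrees, less where a joint would pass 70% of its speed; a pose out of reach is approached as far as the arm can. A call with a number of a shift or a turn outside -1 to 1 is refused whole. A call with a gripper value outside its range is refused whole. "gripper" is the closure, from -1 (fully open) to 1 (shut), set as the call begins (left out, the last holds). The fingers move at their own pace and stop on an object; the grip force is fixed at half the most. Time passes only in rows, so rows that do not move let the fingers close, or fill a call up. It gives the time, the measured TCP pose, the force, the opening and the grip force at its end, in the units of the state.
- robot.state(): the state, without advancing time (a new reading comes with each control period).
- robot.get_image(name): name is "scene" or "side" or "wrist"; returns (picture, depth): 384x512x3 uint8, red, green, blue; 384x512 float32, m along the optical axis (not along the pixel's ray), 0 where there is no reading.
- robot.calibration(name): a dict with "mtx" (3x3 intrinsics, pixels), "rvec" (rotation vector, rad) and "tvec" (3), from world to camera coordinates, as OpenCV has them. Camera axes: x right, y down, z forward; pixel columns grow to the right and rows downward; lengths in m; the calibration is good to about 2 mm. The wrist camera is an equidistant fisheye: a pixel r from the principal point sees the ray r / f radians off the axis. A picture is of the moment at which its call begins: read the wrist's pose just before it. calibration takes no time and is no camera call; for the wrist camera it gives the pose at the moment of the call.
- robot.close_job(): hands the job in; it is judged then, once.
The state is a dict: "time": time; "joints": joint angles; "dq": joint speeds; "joint_efforts": joint torques, N m; "eef_pos": TCP position; "ee_rot": TCP orientation; "force": force on the tool from outside, world axes, zero at the start; "ft_torque": the same for the moment, N m; "gripper_width": finger opening in m; "gripper_force": force on a finger pad.
Only numpy, scipy, OpenCV 4.12 (cv2) and the standard library are available. Lean on these libraries where they do the work, as an engineer would, in place of code of your own. Each camera call takes 0.05 s, during which the arm holds its last target. There are 200 camera calls.

### The job

All five lids of the vitamin organizer stand ajar: shut them in one light pass of the fingertips along the top of the row, starting at the end from which you meet each lid at its hinge first, so that the lids fold down one after another, in order. Do not take the hand away from the row until the last lid is shut, then draw it clear. Touch gently, do not shove, lift or grasp the organizer, and leave the tumbler, mug, teaspoon and bin alone.

Things in the scene. Friction and masses are not known exactly. Their poses are not given: they have to be found in the camera images.
- organizer: Loose white plastic box 200 (x) x 50 (y) x 34 mm high, about 0.5 kg, at any yaw, held only by its weight (a sideways push of a few newtons slides it). Five cells in a row along x, 39.4 mm apart; every lid is hinged across the row on the -x side of its cell, so the pass runs from the -x end to the +x end. Origin at the centre of its underside, z up.
- row_start (a point): Point on the organizer's -x end, mid-width, at the height of the closed lids' top (37 mm above the ledge): lid 1 begins 1.5 mm from here.
- row_end (a point): Point on the organizer's +x end, mid-width, at the height of the closed lids' top (37 mm above the ledge): lid 5's free edge lies 3.4 mm from here when shut.
- lid1 (a joint): Hinge angle of lid 1 of 5, counted from the -x end, rad: 0 = shut, grows as its free (+x) edge rises; starts at 0.45 to 0.9. Friction (0.003 N m) keeps it where left; no spring or latch. Stiff grey plate 37.5 mm along the row, 48 wide, 3 thick; hinge axis across the box at organizer x = -98.5, z = 34 mm. Shut, its top lies 37 mm above the ledge and is rigid.
- lid2 (a joint): Hinge angle of lid 2 of 5, counted from the -x end, rad: 0 = shut, grows as its free (+x) edge rises; starts at 0.45 to 0.9. Friction (0.003 N m) keeps it where left; no spring or latch. Stiff grey plate 37.5 mm along the row, 48 wide, 3 thick; hinge axis across the box at organizer x = -59.1, z = 34 mm. Shut, its top lies 37 mm above the ledge and is rigid.
- lid3 (a joint): Hinge angle of lid 3 of 5, counted from the -x end, rad: 0 = shut, grows as its free (+x) edge rises; starts at 0.45 to 0.9. Friction (0.003 N m) keeps it where left; no spring or latch. Stiff grey plate 37.5 mm along the row, 48 wide, 3 thick; hinge axis across the box at organizer x = -19.7, z = 34 mm. Shut, its top lies 37 mm above the ledge and is rigid.
- lid4 (a joint): Hinge angle of lid 4 of 5, counted from the -x end, rad: 0 = shut, grows as its free (+x) edge rises; starts at 0.45 to 0.9. Friction (0.003 N m) keeps it where left; no spring or latch. Stiff grey plate 37.5 mm along the row, 48 wide, 3 thick; hinge axis across the box at organizer x = 19.7, z = 34 mm. Shut, its top lies 37 mm above the ledge and is rigid.
- lid5 (a joint): Hinge angle of lid 5 of 5, counted from the -x end, rad: 0 = shut, grows as its free (+x) edge rises; starts at 0.45 to 0.9. Friction (0.003 N m) keeps it where left; no spring or latch. Stiff grey plate 37.5 mm along the row, 48 wide, 3 thick; hinge axis across the box at organizer x = 59.1, z = 34 mm. Shut, its top lies 37 mm above the ledge and is rigid.
- tumbler: Bystander: loose glass tumbler, 70 mm across, 100 mm tall, standing 105 to 130 mm to the organizer's +y side (centre to centre line). Origin at the centre of its underside.
- mug: Bystander: loose white ceramic mug, 82 mm across, 92 mm tall, with a handle at its +y. Origin at the centre of its underside.
- teaspoon: Bystander: loose steel teaspoon 140 mm long lying flat along its x axis. Origin at the underside of its middle.
- bin: Bystander: loose small round white pedal bin with a grey lid and steel pedal, 146 mm across, 176 mm tall. Origin at the centre of its underside.
Mind the look-alikes: they are no part of the job. There is more than one size of the organizer; the one meant has the size given above.

How it is judged:
On the way, in this order (a step that is already met when the one before it is completed fails the run):
1. lid 1 is shut, lid 2 not yet (value of joint lid1 below 0.09 rad), for 0.05 s.
2. lid 2 is shut, lid 3 not yet (value of joint lid2 below 0.09 rad), for 0.05 s.
3. lid 3 is shut, lid 4 not yet (value of joint lid3 below 0.09 rad), for 0.05 s.
4. lid 4 is shut, lid 5 not yet (value of joint lid4 below 0.09 rad), for 0.05 s.
5. lid 5 is shut (value of joint lid5 below 0.09 rad), for 0.05 s.
At the end, for the whole second after the job is handed in: All five lids are shut (each within 0.09 rad, about 3 mm at the free edge), the organizer stands flat and still with both ends within 20 mm of where they were, and the tumbler, mug, teaspoon and bin are within 15 mm of where they stood (value of joint each of lid1, lid2, lid3, lid4, lid5 below 0.09 rad and distance of each of row_start, row_end from where it was at the start of the episode below 0.02 m and angle between organizer's own z axis and vertical below 0.05 rad and linear speed of organizer below 0.01 m/s and distance of each of tumbler, mug, teaspoon, bin from where it was at the start of the episode below 0.015 m); the robot touches nothing.
It fails at once if the hand leaves the row (TCP more than 100 mm above the ledge, about 4 cm over the lids, or 60 mm to the side of the row) after the first lid is shut and before the last is (value of joint lid1 below 0.09 rad and not (value of joint lid5 below 0.09 rad) and (height (world z) of the grasp point above 0.1 m or y of the grasp point in the frame of organizer above 0.06 m or y of the grasp point in the frame of organizer below -0.06 m)).
It fails at once if the organizer is pressed with more than 20 N (contact force between the arm and organizer above 20 N).
It fails at once if the organizer is lifted by more than 8 mm or tipped (height (world z) of organizer above 0.008 m or angle between organizer's own z axis and vertical above 0.15 rad).
It fails at once if the organizer is shoved more than 20 mm (distance of any of row_start, row_end from where it was at the start of the episode above 0.02 m).
It fails at once if a bystander is moved by more than 15 mm or lifted (distance of any of tumbler, mug, teaspoon, bin from where it was at the start of the episode above 0.015 m).
It also fails if it takes over 38 s, if anything falls off the work surface, if the arm or the gripper's body presses on something with over 40 N, if the wrist force passes 120 N, or if a joint passes its speed limit or range.

## Working session

There is one attempt and no reset: what is moved stays moved. The work goes in short steps, Python scripts to look and compute and a tool call to move; the robot and the scene stay as the last step left them, time stands still between calls to the robot, and variables do not carry over. Pictures are saved under pics/ and viewed, at most 10 in all, crops included, and the job is handed in when it is done.

Besides the shell and the picture viewer there is one more tool, called after ">>>" as name(argument=value, ...) on one line, values as JSON. send_rows: Moves the arm, as the interface text tells. Its arguments: {"type":"object","properties":{"targets":{"type":"array"},"gripper":{"type":"number"}},"required":["targets"]}

```bash
mkdir -p pics; cat > h.py <<'E'
import numpy as np,cv2
from workcell import robot
def pts(name,depth):
    c=robot.calibration(name);K=np.array(c["mtx"]);R=cv2.Rodrigues(np.array(c["rvec"],float))[0];t=np.array(c["tvec"],float).ravel()
    v,u=np.mgrid[:384,:512];z=depth
    P=np.stack([(u-K[0,2])/K[0,0]*z,(v-K[1,2])/K[1,1]*z,z],-1)
    return (P-t)@R
E
python3 - <<'E'
from h import *
for n in("scene","side"):
    im,d=robot.get_image(n);np.savez(n,im=im,d=d,P=pts(n,d));cv2.imwrite(f"pics/{n}.png",im[:,:,::-1])
print(robot.state())
E
```

```text
{'time': 0.1, 'joints': array([-1.19698161e+00,  3.20273297e-01,  1.56554625e+00, -2.14760101e-05,
        1.25740477e+00, -1.99890689e-02]), 'dq': array([ 0.00011885, -0.00311922, -0.00235354, -0.00161517,  0.00086889,
        0.00038309]), 'joint_efforts': array([ 1.68733604e-04, -4.16409159e+01, -2.34704250e+01, -9.41965072e-05,
        4.93353320e-03,  1.67187369e-05]), 'eef_pos': array([ 0.22048858, -0.53062503,  0.24924446]), 'ee_rot': array([-3.13996090e+00, -1.21982534e-05,  3.93810414e-01]), 'force': array([ 1.72201167, -0.45466898, -0.39140813]), 'ft_torque': array([-0.05973198,  0.01405738, -0.01677863]), 'gripper_force': 0.0, 'gripper_width': 0.08550998069629029}
```

View pics/scene.png

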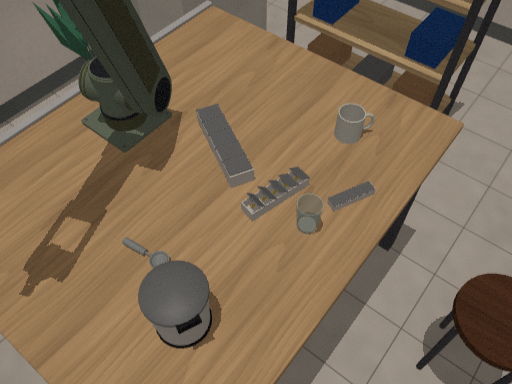

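View pics/side.png

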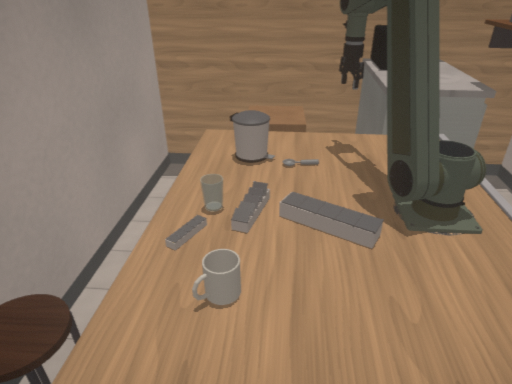

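Candidates in the scene view: the long box at (225,145), the small one at (351,195), and the box with open lids at (276,193). The last one matches, so I'll check its size and take a close crop.

```bash
python3 - <<'E'
from h import *
s=np.load("scene.npz");P=s["P"];im=s["im"]
cv2.imwrite("pics/crop.png",cv2.resize(im[150:240,230:340,::-1],None,fx=6,fy=6,interpolation=cv2.INTER_CUBIC))
def box(P,lo=.006):
    Q=P.reshape(-1,3)
    m=(Q[:,2]>lo)&(Q[:,2]<.3)&(Q[:,0]>-.1)&(Q[:,0]<1.1)&(abs(Q[:,1])<.8)
    return Q[m]
A=np.vstack([box(P),box(np.load("side.npz")["P"])])
g=np.zeros((480,640),np.uint8);i=((A[:,0]+.1)/.0025).astype(int);j=((A[:,1]+.8)/.0025).astype(int)
g[np.clip(i,0,479),np.clip(j,0,639)]=1
g=cv2.morphologyEx(g,cv2.MORPH_CLOSE,np.ones((3,3)))
n,l,st,c=cv2.connectedComponentsWithStats(g)
for k in range(1,n):
    if st[k,4]<40: continue
    m=l[np.clip(i,0,479),np.clip(j,0,639)]==k
    r=cv2.minAreaRect(A[m][:,:2].astype(np.float32)*1000)
    print(k,m.sum(),np.round(r[0]),np.round(r[1]),round(r[2]),"zmax",round(A[m][:,2].max(),3))
E
```

```text
2 14500 [35.  1.] [279. 221.] 3 zmax 0.3
246 5017 [328.  91.] [ 86. 298.] 62 zmax 0.061
253 87 [ 200. -472.] [26. 37.] 15 zmax 0.3
288 83 [ 239. -568.] [25. 24.] 2 zmax 0.299
399 504 [ 401. -293.] [ 52. 134.] 90 zmax 0.024
587 2461 [555.  49.] [206.  58.] 75 zmax 0.067
590 6593 [ 596. -364.] [154. 153.] 22 zmax 0.18
609 3029 [597. 381.] [110.  87.] 18 zmax 0.097
661 1622 [675.  27.] [74. 69.] 73 zmax 0.105
702 1223 [724. 177.] [147.  42.] 65 zmax 0.032
```

View pics/crop.png

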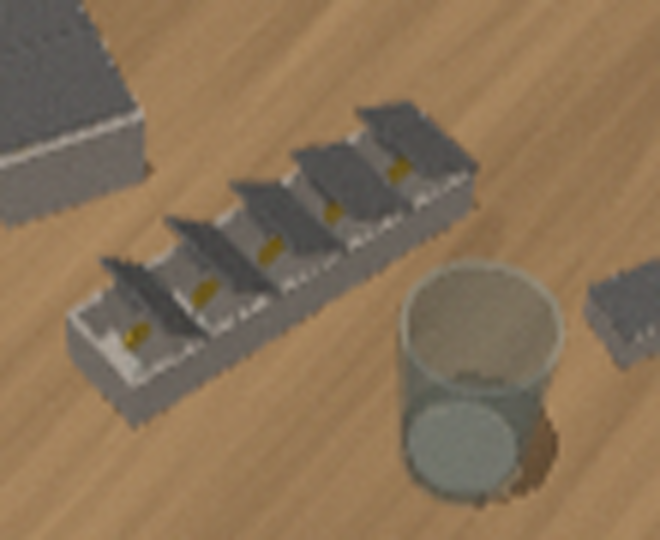

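The crop shows the open ends toward the lower left, with every lid hinged on its upper-right side (lid 1 at crop (415,135), lid 5 at (150,300)). So the −x end is the upper-right one, at world +y. That puts the tumbler on organizer +y, as described. Next I'll fit the pose.

```bash
python3 - <<'E'
from h import *
from scipy.optimize import minimize
C=np.array([.555,.049])
Q=[]
for n in("scene","side"):
    P=np.load(n+".npz")["P"].reshape(-1,3)
    m=(P[:,2]>.004)&(P[:,2]<.08)&(np.hypot(*(P[:,:2]-C).T)<.115)&((P[:,0]-.675)**2+(P[:,1]-.027)**2>.043**2)
    L=P[m];a=np.radians(75);v=(L[:,:2]-C)@[-np.sin(a),np.cos(a)]
    L=L[abs(v)<.04];Q.append(L)
def loc(q,p):
    u=-np.array([np.cos(p[2]),np.sin(p[2])]);w=np.array([-u[1],u[0]])
    return (q[:,:2]-p[:2])@u,(q[:,:2]-p[:2])@w
for k,q in enumerate(Q+[np.vstack(Q)]):
    q=q[q[:,2]<.031]
    def cost(p):
        x,y=loc(q,p);d=np.maximum(abs(x)-.1,abs(y)-.025)   # signed dist to walls (side faces)
        return np.minimum(abs(d),.006).sum()
    r=min((minimize(cost,[C[0],C[1],np.radians(t)],method="Nelder-Mead",options=dict(xatol=1e-5,fatol=1e-6,initial_simplex=np.array([C[0],C[1],np.radians(t)])+np.array([[0,0,0],[.006,0,0],[0,.006,0],[0,0,.05]]))) for t in(72,75,78)),key=lambda r:r.fun)
    print(k,len(q),r.x,np.degrees(r.x[2]),r.fun/len(q))
p=r.x;q=np.vstack(Q);x,y=loc(q,p)
for b in np.arange(-.105,.11,.006):
    m=(x>=b)&(x<b+.006)&(abs(y)<.02)
    if m.any(): print(round(b*1000+3),round(q[m,2].max()*1000),end="; ")
u=-np.array([np.cos(p[2]),np.sin(p[2])])
print("\nstart",p[:2]-.1*u,"end",p[:2]+.1*u,"u",u)
E
```

```text
0 749 [0.55296629 0.04801562 1.3288219 ] 76.13588631445326 0.0028014429023476128
1 324 [0.55486077 0.04837858 1.32373301] 75.84431446615166 0.0009957087864873836
2 1073 [0.55392669 0.04834993 1.32547159] 75.94392795631335 0.0024034659456958073
-102 39; -96 44; -90 46; -84 50; -78 53; -72 55; -66 58; -60 39; -54 44; -48 48; -42 50; -36 55; -30 58; -24 57; -18 42; -12 49; -6 55; 0 58; 6 60; 12 65; 18 41; 24 47; 30 54; 36 60; 42 64; 48 67; 54 25; 60 44; 66 52; 72 61; 78 65; 84 67; 90 15; 96 36; 102 39; 108 5; 
start [0.57821382 0.14535578] end [ 0.52963955 -0.04865592] u [-0.24287135 -0.97005851]
```

>>> send_rows(targets=[[0.304,0.583,0,0,0,0.074],[0.304,0.583,0,0,0,0.074],[0.304,0.583,0,0,0,0.074],[0.304,0.583,0,0,0,0.074],[0.304,0.583,0,0,0,0.074],[0.304,0.583,0,0,0,0.074],[0.304,0.583,0,0,0,0.074],[0.304,0.583,0,0,0,0.074]], gripper=1)

```text
time: 0.9
eef_pos: [0.3425, -0.2964, 0.2497]
ee_rot: [-3.141, -0.0, 1.328]
force: [1.0, 0.5, -1.3]
gripper_width: 0.0001
gripper_force: 0.0
```

>>> send_rows(targets=[[0.304,0.583,0,0,0,0],[0.304,0.583,0,0,0,0],[0.304,0.583,0,0,0,0],[0.304,0.583,0,0,0,0],[0.304,0.583,0,0,0,0],[0.304,0.583,0,0,0,0],[0.304,0.583,0,0,0,0],[0.304,0.583,0,0,0,0]])

```text
time: 1.7
eef_pos: [0.464, -0.0633, 0.2497]
ee_rot: [-3.141, 0.0, 1.324]
force: [0.8, 0.1, 0.4]
gripper_width: -0.0
gripper_force: 0.0
```

>>> send_rows(targets=[[0.304,0.583,0,0,0,0],[0.304,0.583,0,0,0,0],[0.304,0.583,0,0,0,0],[0.304,0.583,0,0,0,0],[0.304,0.583,0,0,0,0],[0.304,0.583,0,0,0,0],[0.304,0.583,0,0,0,0],[0.304,0.583,0,0,0,0]])

```text
time: 2.5
eef_pos: [0.5857, 0.1698, 0.2495]
ee_rot: [-3.141, 0.001, 1.324]
force: [0.8, -0.5, 1.5]
gripper_width: 0.0003
gripper_force: 0.0
```

>>> send_rows(targets=[[0,0,-0.459,0,0,0],[0,0,-0.459,0,0,0],[0,0,-0.459,0,0,0],[0,0,-0.459,0,0,0],[0,0,-0.459,0,0,0],[0,0,-0.459,0,0,0],[0,0,-0.459,0,0,0],[0,0,-0.459,0,0,0]])

```text
time: 3.3
eef_pos: [0.5851, 0.1685, 0.0651]
ee_rot: [-3.141, 0.0, 1.324]
force: [-0.6, 0.4, -0.8]
gripper_width: -0.0003
gripper_force: 0.0
```

```bash
python3 - <<'E'
from h import *
im,d=robot.get_image("side");a=im[130:270,180:320,::-1]
im2,d2=robot.get_image("scene");b=im2[120:260,220:360,::-1]
cv2.imwrite("pics/c2.png",cv2.resize(np.hstack([a,b]),None,fx=2.8,fy=4,interpolation=cv2.INTER_CUBIC))
print(robot.state()["eef_pos"],robot.state()["force"])
P=pts("side",d);C=np.array([.5545,.0482]);u=np.array([-.243,-.970])
x=(P[...,:2]-C)@u;y=(P[...,:2]-C)@[-u[1],u[0]]
m=(x>-.15)&(x<-.106)&(abs(y)<.05)&(P[...,2]>.025)&(P[...,2]<.12)
q=np.c_[x[m],y[m],P[m][:,2]]*1000
for z in range(30,120,8):
    k=q[(q[:,2]>=z)&(q[:,2]<z+8)]
    if len(k):print(z,len(k),np.round(k.min(0)),np.round(k.max(0)))
E
```

```text
[0.58286643 0.16792247 0.06290925] [-1.04818077  0.66783409 -0.96507542]
38 1 [-122.   -4.   45.] [-122.   -4.   45.]
46 9 [-135.   -5.   47.] [-130.    8.   53.]
54 30 [-137.  -12.   54.] [-117.   15.   62.]
62 27 [-138.  -13.   62.] [-118.   15.   70.]
70 31 [-137.  -13.   70.] [-116.   14.   78.]
78 25 [-137.  -13.   78.] [-124.   14.   86.]
86 42 [-139.  -26.   86.] [-123.   28.   94.]
94 85 [-139.  -35.   94.] [-115.   37.  102.]
102 63 [-140.  -38.  102.] [-112.   43.  110.]
110 82 [-144.  -49.  110.] [-117.   49.  118.]
118 16 [-145.  -48.  118.] [-119.   50.  120.]
```

View pics/c2.png

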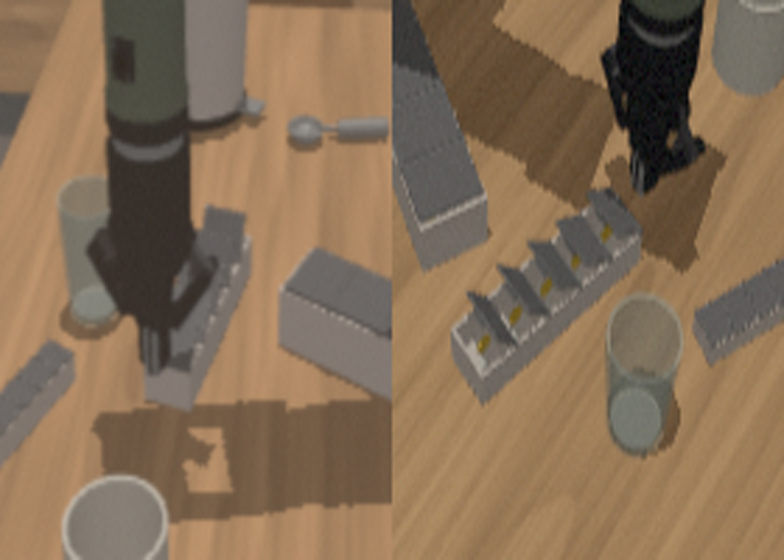

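Left view: the shut fingers stand at (150,350), just off the −x end. Right view: the tips are at (645,185), clear of lid 1 at (615,210). I'll let the arm settle.

>>> send_rows(targets=[[0,0,0,0,0,0],[0,0,0,0,0,0],[0,0,0,0,0,0],[0,0,0,0,0,0],[0,0,0,0,0,0],[0,0,0,0,0,0],[0,0,0,0,0,0],[0,0,0,0,0,0]])

```text
time: 4.2
eef_pos: [0.5854, 0.1686, 0.0665]
ee_rot: [3.141, -0.0, 1.324]
force: [0.1, 0.1, 0.1]
gripper_width: 0.0002
gripper_force: 0.0
```

>>> send_rows(targets=[[-0.0152,-0.0606,-0.011,0,0,0],[-0.0152,-0.0606,-0.011,0,0,0],[-0.0152,-0.0606,-0.011,0,0,0],[-0.0152,-0.0606,-0.011,0,0,0],[-0.0152,-0.0606,-0.011,0,0,0],[-0.0152,-0.0606,-0.011,0,0,0],[-0.0152,-0.0606,-0.011,0,0,0],[-0.0152,-0.0606,-0.011,0,0,0]])

```text
time: 5.0
eef_pos: [0.5793, 0.1441, 0.062]
ee_rot: [3.141, -0.0, 1.324]
force: [0.3, -0.4, -0.1]
gripper_width: 0.0001
gripper_force: 0.0
```

>>> send_rows(targets=[[-0.0152,-0.0606,-0.011,0,0,0],[-0.0152,-0.0606,-0.011,0,0,0],[-0.0152,-0.0606,-0.011,0,0,0],[-0.0152,-0.0606,-0.011,0,0,0],[-0.0152,-0.0606,-0.011,0,0,0],[-0.0152,-0.0606,-0.011,0,0,0],[-0.0152,-0.0606,-0.011,0,0,0],[-0.0152,-0.0606,-0.011,0,0,0]])

```text
time: 5.8
eef_pos: [0.5732, 0.1199, 0.0576]
ee_rot: [3.141, -0.0, 1.324]
force: [0.2, 0.3, 1.0]
gripper_width: -0.0
gripper_force: 0.0
```

```bash
python3 - <<'E'
from h import *
im,d=robot.get_image("side");a=im[130:270,180:320,::-1]
im2,d2=robot.get_image("scene");b=im2[120:260,220:360,::-1]
cv2.imwrite("pics/c3.png",cv2.resize(np.hstack([a,b]),None,fx=2.8,fy=4,interpolation=cv2.INTER_CUBIC))
s=robot.state();print(s["eef_pos"],s["force"])
E
```

```text
[0.57306483 0.1197058  0.05751768] [-0.85517382  0.23032855 -0.38823558]
```

View pics/c3.png

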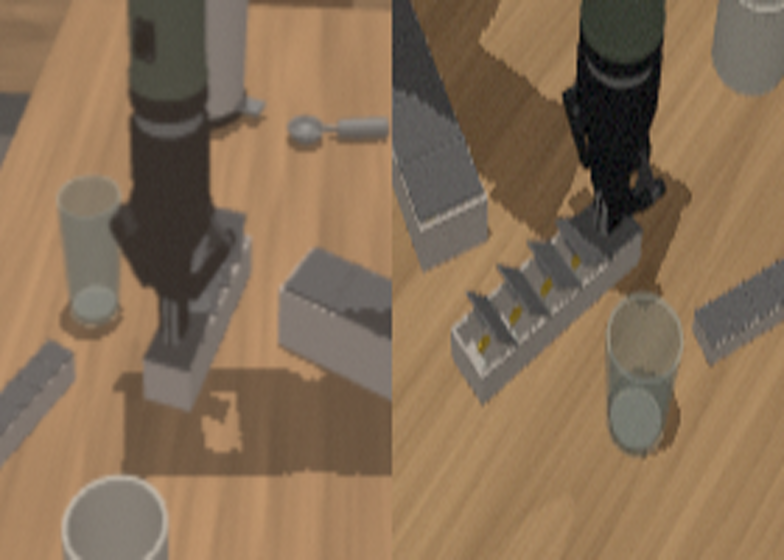

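Lid 1 lies down (right view (600,235)) and lids 2–5 are still up. I'll go slightly lower for margin.

>>> send_rows(targets=[[-0.002,-0.01,-0.003,0,0,0],[-0.002,-0.01,-0.003,0,0,0],[0,0,-0.003,0,0,0],[0,0,-0.003,0,0,0],[0,0,-0.002,0,0,0],[0,0,0,0,0,0],[0,0,0,0,0,0],[0,0,0,0,0,0]])

```text
time: 6.7
eef_pos: [0.5731, 0.1191, 0.0569]
ee_rot: [3.142, -0.0, 1.324]
force: [-0.7, 0.2, -0.4]
gripper_width: 0.0001
gripper_force: 0.0
```

```bash
cat > m.py <<'E'
from h import *
C=np.array([.5545,.0482]);u=np.array([-.243,-.970])
s=robot.state();print(s["eef_pos"],s["force"],"org x,y",(s["eef_pos"][:2]-C)@u,(s["eef_pos"][:2]-C)@[-u[1],u[0]])
for n in("side","scene"):
    im,d=robot.get_image(n);P=pts(n,d);x=(P[...,:2]-C)@u;y=(P[...,:2]-C)@[-u[1],u[0]]
    print(n,end=" ")
    for b in np.arange(-.1,.1,.01):
        m=(x>=b)&(x<b+.01)&(abs(y)<.023)&(P[...,2]<.075)&(P[...,2]>.03)
        if m.sum()>2: print(round(b*1000+5),round(np.median(P[m][:,2])*1000,1),end="; ")
    print()
E
python3 m.py
```

```text
[0.57306815 0.11914599 0.05692721] [-0.69236788  0.15082333 -0.40453498] org x,y -0.07332967506977071 0.0007712285339060268
side -95 36.0; -85 50.5; -75 48.1; -65 37.6; -55 39.0; -45 43.5; -35 49.5; -25 49.0; -15 42.3; -5 48.5; 5 55.4; 15 36.0; 25 45.8; 35 50.5; 55 35.8; 65 44.6; 75 56.5; 85 60.8; 95 31.8; 
scene -95 37.7; -85 39.2; -75 38.5; -65 48.0; -55 40.9; -45 45.1; -35 50.5; -25 53.2; -15 42.1; -5 49.7; 5 56.9; 15 39.5; 25 42.1; 35 53.0; 45 61.6; 55 38.2; 65 45.5; 75 55.6; 85 63.9; 95 34.4;
```

>>> send_rows(targets=[[0,0,0.02,0,0,0],[0,0,0.02,0,0,0],[0,0,0.02,0,0,0],[0,0,0.02,0,0,0],[0,0,0.02,0,0,0],[0,0,0.02,0,0,0],[0,0,0.02,0,0,0],[0,0,0.02,0,0,0]])

```text
time: 7.6
eef_pos: [0.5731, 0.1191, 0.065]
ee_rot: [3.141, -0.0, 1.324]
force: [-0.5, 0.5, 0.0]
gripper_width: -0.0002
gripper_force: 0.0
```

>>> send_rows(targets=[[-0.012,-0.0478,-0.01,0,0,0],[-0.012,-0.0478,-0.01,0,0,0],[-0.012,-0.0478,-0.01,0,0,0],[-0.012,-0.0478,-0.01,0,0,0],[-0.012,-0.0478,-0.01,0,0,0],[-0.012,-0.0478,-0.01,0,0,0],[-0.012,-0.0478,-0.01,0,0,0],[-0.012,-0.0478,-0.01,0,0,0]])

```text
time: 8.4
eef_pos: [0.5682, 0.0998, 0.0609]
ee_rot: [3.141, -0.0, 1.324]
force: [1.0, -0.5, 0.4]
gripper_width: 0.0004
gripper_force: 0.1
```

>>> send_rows(targets=[[-0.012,-0.0478,-0.01,0,0,0],[-0.012,-0.0478,-0.01,0,0,0],[-0.012,-0.0478,-0.01,0,0,0],[-0.012,-0.0478,-0.01,0,0,0],[-0.012,-0.0478,-0.01,0,0,0],[-0.012,-0.0478,-0.01,0,0,0],[-0.012,-0.0478,-0.01,0,0,0],[-0.012,-0.0478,-0.01,0,0,0]])

```text
time: 9.2
eef_pos: [0.5634, 0.0807, 0.0569]
ee_rot: [3.142, 0.0, 1.324]
force: [-0.1, -1.2, 0.6]
gripper_width: -0.0001
gripper_force: 0.0
```

```bash
python3 m.py
```

```text
[0.56341543 0.08067453 0.05689802] [-0.14467709 -1.18228799  0.59802193] org x,y -0.03366674223167501 0.0007566531809794164
side -95 36.1; -85 36.8; -75 37.2; -65 37.1; -55 36.8; -45 53.6; -35 44.1; -25 37.3; -15 40.7; -5 48.1; 5 52.7; 15 34.1; 25 45.4; 35 54.3; 45 59.8; 55 38.6; 65 47.4; 75 53.5; 95 32.5; 
scene -95 38.9; -85 37.7; -75 37.8; -65 36.1; -55 37.5; -45 37.4; -35 38.9; -25 46.0; -15 42.4; -5 48.1; 5 56.4; 15 52.9; 25 42.1; 35 52.5; 45 61.4; 55 37.4; 65 44.9; 75 55.6; 85 63.4; 95 34.7;
```

Lids 1 and 2 are flat and the box hasn't moved. I'll repeat the same cycle for lids 3 and 4.

>>> send_rows(targets=[[0,0,0.02,0,0,0],[0,0,0.02,0,0,0],[0,0,0.02,0,0,0],[0,0,0.02,0,0,0],[0,0,0.02,0,0,0],[0,0,0.02,0,0,0],[0,0,0.02,0,0,0],[0,0,0.02,0,0,0]])

```text
time: 10.1
eef_pos: [0.5635, 0.0809, 0.065]
ee_rot: [3.141, -0.0, 1.324]
force: [0.2, -0.0, 0.8]
gripper_width: 0.0001
gripper_force: 0.0
```

>>> send_rows(targets=[[-0.012,-0.0478,-0.01,0,0,0],[-0.012,-0.0478,-0.01,0,0,0],[-0.012,-0.0478,-0.01,0,0,0],[-0.012,-0.0478,-0.01,0,0,0],[-0.012,-0.0478,-0.01,0,0,0],[-0.012,-0.0478,-0.01,0,0,0],[-0.012,-0.0478,-0.01,0,0,0],[-0.012,-0.0478,-0.01,0,0,0]])

```text
time: 10.9
eef_pos: [0.5586, 0.0615, 0.0609]
ee_rot: [3.141, 0.0, 1.324]
force: [0.4, 0.4, -0.2]
gripper_width: 0.0005
gripper_force: 0.1
```

>>> send_rows(targets=[[-0.012,-0.0478,-0.01,0,0,0],[-0.012,-0.0478,-0.01,0,0,0],[-0.012,-0.0478,-0.01,0,0,0],[-0.012,-0.0478,-0.01,0,0,0],[-0.012,-0.0478,-0.01,0,0,0],[-0.012,-0.0478,-0.01,0,0,0],[-0.012,-0.0478,-0.01,0,0,0],[-0.012,-0.0478,-0.01,0,0,0]])

```text
time: 11.7
eef_pos: [0.5539, 0.0425, 0.057]
ee_rot: [3.141, -0.0, 1.324]
force: [0.5, -0.1, 0.5]
gripper_width: -0.0001
gripper_force: 0.2
```

```bash
python3 m.py
```

```text
[0.55394243 0.04249327 0.05699335] [ 0.47308851 -0.10321887  0.52940302] org x,y 0.005671014192690555 0.0008458919037298654
side -95 36.1; -85 36.8; -75 36.7; -65 37.0; -55 36.1; -45 36.2; -35 37.3; -25 36.9; -15 36.5; -5 52.7; 5 47.5; 15 38.6; 25 42.3; 35 51.0; 45 57.5; 55 37.4; 65 46.3; 75 57.9; 95 32.3; 
scene -95 37.7; -85 38.3; -75 38.6; -65 39.6; -55 38.7; -45 38.5; -35 38.6; -25 37.2; -15 36.9; -5 37.8; 5 38.8; 15 44.2; 25 42.4; 35 53.2; 45 61.2; 55 36.9; 65 44.3; 75 56.5; 85 63.4; 95 34.5;
```

>>> send_rows(targets=[[0,0,0.02,0,0,0],[0,0,0.02,0,0,0],[0,0,0.02,0,0,0],[0,0,0.02,0,0,0],[0,0,0.02,0,0,0],[0,0,0.02,0,0,0],[0,0,0.02,0,0,0],[0,0,0.02,0,0,0]])

```text
time: 12.6
eef_pos: [0.5539, 0.0427, 0.065]
ee_rot: [3.141, -0.0, 1.324]
force: [1.0, 0.3, 0.3]
gripper_width: 0.0003
gripper_force: 0.0
```

>>> send_rows(targets=[[-0.012,-0.0478,-0.01,0,0,0],[-0.012,-0.0478,-0.01,0,0,0],[-0.012,-0.0478,-0.01,0,0,0],[-0.012,-0.0478,-0.01,0,0,0],[-0.012,-0.0478,-0.01,0,0,0],[-0.012,-0.0478,-0.01,0,0,0],[-0.012,-0.0478,-0.01,0,0,0],[-0.012,-0.0478,-0.01,0,0,0]])

```text
time: 13.4
eef_pos: [0.549, 0.0233, 0.0609]
ee_rot: [3.141, -0.0, 1.324]
force: [-0.5, 1.1, 0.3]
gripper_width: -0.0001
gripper_force: 0.1
```

>>> send_rows(targets=[[-0.012,-0.0478,-0.01,0,0,0],[-0.012,-0.0478,-0.01,0,0,0],[-0.012,-0.0478,-0.01,0,0,0],[-0.012,-0.0478,-0.01,0,0,0],[-0.012,-0.0478,-0.01,0,0,0],[-0.012,-0.0478,-0.01,0,0,0],[-0.012,-0.0478,-0.01,0,0,0],[-0.012,-0.0478,-0.01,0,0,0]])

```text
time: 14.2
eef_pos: [0.5448, 0.0047, 0.0573]
ee_rot: [3.14, -0.001, 1.323]
force: [0.4, 4.3, 3.7]
gripper_width: -0.0001
gripper_force: 2.4
```

```bash
python3 m.py
```

```text
[0.54475232 0.00471749 0.0573392 ] [0.42997259 4.29007498 3.69642683] org x,y 0.044546716226189026 0.001110999332801548
side -95 36.0; -85 36.5; -75 36.9; -65 37.3; -55 36.7; -45 36.8; -35 37.1; -25 36.9; -15 36.6; -5 37.1; 5 36.8; 15 37.2; 25 37.0; 35 52.2; 45 38.3; 55 38.2; 65 44.6; 75 55.4; 
scene -95 37.9; -85 38.5; -75 38.6; -65 39.3; -55 37.9; -45 38.0; -35 38.7; -25 38.2; -15 38.5; -5 38.0; 5 37.8; 15 38.5; 25 37.7; 35 37.8; 45 39.9; 55 42.8; 65 44.7; 75 57.2; 85 64.4; 95 35.0;
```

The readings show about 4 N of contact: lid 5 stands steep, and its hinge corner sticks back to meet the tips. I'll back off 2 mm, then rise higher for lid 5.

>>> send_rows(targets=[[0.005,0.02,0,0,0,0],[0.005,0.02,0,0,0,0],[0,0,0.03,0,0,0],[0,0,0.03,0,0,0],[0,0,0.035,0,0,0],[0,0,0.035,0,0,0],[0,0,0.035,0,0,0],[0,0,0.035,0,0,0]])

```text
time: 15.1
eef_pos: [0.5448, 0.0065, 0.067]
ee_rot: [3.142, -0.0, 1.324]
force: [0.7, -0.3, 1.0]
gripper_width: 0.0
gripper_force: 0.0
```

```bash
python3 m.py; python3 - <<'E'
from h import *
im,d=robot.get_image("side");a=im[130:270,180:320,::-1]
im2,d2=robot.get_image("scene");b=im2[120:260,220:360,::-1]
cv2.imwrite("pics/c4.png",cv2.resize(np.hstack([a,b]),None,fx=2.8,fy=4,interpolation=cv2.INTER_CUBIC))
E
```

```text
[0.54475031 0.00645718 0.06703811] [ 0.67397537 -0.34035051  1.04301481] org x,y 0.0428597074531935 0.0006863009657339867
side -95 36.0; -85 36.9; -75 36.8; -65 36.5; -55 36.3; -45 36.5; -35 36.9; -25 37.1; -15 36.2; -5 36.6; 5 37.0; 15 37.4; 25 36.1; 35 56.2; 45 38.2; 55 38.6; 65 44.9; 75 57.5; 85 61.1; 95 31.0; 
scene -95 37.7; -85 38.7; -75 38.1; -65 39.0; -55 37.7; -45 37.9; -35 38.4; -25 38.1; -15 37.3; -5 37.6; 5 37.8; 15 38.8; 25 37.9; 35 39.2; 45 38.8; 55 41.4; 65 45.3; 75 56.1; 85 64.8; 95 34.5;
```

View pics/c4.png

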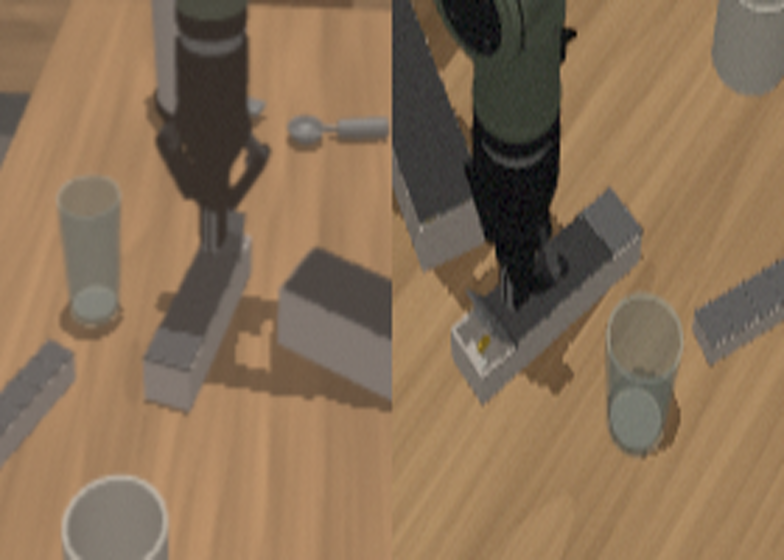

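Lids 1–4 are shut, lid 5 stands open at (490,310), and the box is in place. Now lid 5.

>>> send_rows(targets=[[-0.0124,-0.0494,-0.0125,0,0,0],[-0.0124,-0.0494,-0.0125,0,0,0],[-0.0124,-0.0494,-0.0125,0,0,0],[-0.0124,-0.0494,-0.0125,0,0,0],[-0.0124,-0.0494,-0.0125,0,0,0],[-0.0124,-0.0494,-0.0125,0,0,0],[-0.0124,-0.0494,-0.0125,0,0,0],[-0.0124,-0.0494,-0.0125,0,0,0]])

```text
time: 16.1
eef_pos: [0.5398, -0.0136, 0.0619]
ee_rot: [3.141, -0.0, 1.324]
force: [0.4, 0.8, 0.4]
gripper_width: 0.0005
gripper_force: 0.1
```

>>> send_rows(targets=[[-0.0124,-0.0494,-0.0125,0,0,0],[-0.0124,-0.0494,-0.0125,0,0,0],[-0.0124,-0.0494,-0.0125,0,0,0],[-0.0124,-0.0494,-0.0125,0,0,0],[-0.0124,-0.0494,-0.0125,0,0,0],[-0.0124,-0.0494,-0.0125,0,0,0],[-0.0124,-0.0494,-0.0125,0,0,0],[-0.0124,-0.0494,-0.0125,0,0,0]])

```text
time: 16.9
eef_pos: [0.5348, -0.0333, 0.0569]
ee_rot: [3.141, -0.0, 1.324]
force: [0.5, -0.4, 0.7]
gripper_width: -0.0
gripper_force: 0.0
```

```bash
python3 m.py
```

```text
[ 0.53479732 -0.03332969  0.05688448] [ 0.49706506 -0.44266564  0.73737813] org x,y 0.08387155576530167 0.0007001118669247226
side -95 36.2; -85 36.6; -75 36.7; -65 37.3; -55 36.2; -45 36.5; -35 37.2; -25 36.5; -15 36.5; -5 37.4; 5 36.8; 15 37.0; 25 36.5; 35 37.0; 45 37.7; 55 37.9; 65 36.2; 75 53.4; 85 37.6; 95 37.7; 
scene -95 37.6; -85 38.0; -75 38.7; -65 38.8; -55 38.5; -45 37.9; -35 38.4; -25 38.9; -15 37.8; -5 38.3; 5 39.1; 15 38.3; 25 38.2; 35 37.9; 45 38.5; 55 38.6; 65 37.2; 75 37.8; 85 40.2; 95 40.5;
```

>>> send_rows(targets=[[-0.01,-0.04,0,0,0,0],[-0.01,-0.04,0,0,0,0],[0,0,0,0,0,0],[0,0,0,0,0,0],[0,0,0.05,0,0,0],[0,0,0.1,0,0,0],[0,0,0.2,0,0,0],[0,0,0.3,0,0,0]])

```text
time: 17.8
eef_pos: [0.5335, -0.037, 0.0899]
ee_rot: [-3.141, 0.0, 1.324]
force: [-0.1, 0.5, -0.7]
gripper_width: 0.0003
gripper_force: 0.0
```

>>> send_rows(targets=[[0,0,0.4,0,0,0],[0,0,0.4,0,0,0],[0,0,0.4,0,0,0],[0,0,0.4,0,0,0],[0,0,0.3,0,0,0],[0,0,0.2,0,0,0],[0,0,0,0,0,0],[0,0,0,0,0,0]])

```text
time: 18.6
eef_pos: [0.5335, -0.0371, 0.1943]
ee_rot: [-3.141, 0.0, 1.324]
force: [-0.1, -0.1, 0.3]
gripper_width: -0.0
gripper_force: 0.0
```

```bash
python3 m.py; python3 - <<'E'
from h import *
im,d=robot.get_image("side");a=im[130:270,180:320,::-1]
im2,d2=robot.get_image("scene");b=im2[120:260,220:360,::-1]
cv2.imwrite("pics/c5.png",cv2.resize(np.hstack([a,b]),None,fx=2.8,fy=4,interpolation=cv2.INTER_CUBIC))
E
```

```text
[ 0.53354759 -0.03707521  0.19426105] [-0.05303806 -0.10106342  0.28524058] org x,y 0.08780838671331474 0.0003980416338500966
side -95 36.3; -85 36.5; -75 37.0; -65 36.9; -55 36.4; -45 36.3; -35 36.9; -25 36.8; -15 36.3; -5 36.6; 5 36.8; 15 36.6; 25 36.5; 35 36.8; 45 37.7; 55 38.0; 65 35.8; 75 36.9; 85 37.0; 95 37.0; 
scene -95 38.2; -85 37.9; -75 38.5; -65 40.0; -55 38.0; -45 38.9; -35 38.4; -25 39.0; -15 38.9; -5 38.3; 5 38.2; 15 38.2; 25 37.9; 35 38.1; 45 39.8; 55 39.0; 65 38.2; 75 38.6; 85 39.2; 95 37.0;
```

View pics/c5.png

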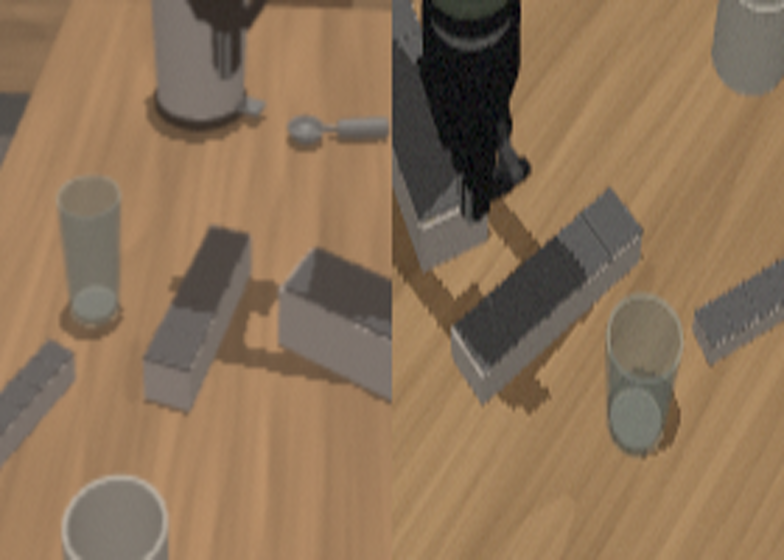

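All five lids lie flat (row from (610,225) to (480,340)), the box is where it was, and the hand is clear. Handing in.

```bash
python3 -c "
from workcell import robot
print(robot.close_job())"
```

```text
the job is handed in; nothing more can be done
None
```

All five lids were shut in order, from the hinge end, in one pass. The organizer showed no measurable shift, the nearby tumbler, mug and teaspoon looked undisturbed, the hand was drawn clear, and the job was handed in at about 19 s; no verdict came back. The only firm contact was about 4–6 N against lid 5's hinge corner, after which I backed off 2 mm and rose 10 mm before closing it.

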